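# Take the green caddy off its barbed hook

### The arm

A 6-joint arm with a two-finger parallel gripper is mounted at the origin on the work surface. World frame = base frame: x ahead of the robot, y to its left, z up, the work surface at z = 0. Lengths are in m, angles in rad, forces in N, time in s.
With the tool pointing down it reaches from about 0.35 to 0.975 m from the base axis. Payload 7.1 kg.
Tool frame: the origin (TCP) lies midway between the tips of the shut fingers; the grasp point (between the pads) lies 19 mm behind it (env.grasp_offset is the distance from the TCP to the grasp point, in m); z points along the fingers, y is the line along which they close (so a half turn about z gives the same grasp; the last joint's range is limited). The gripper opens to 88 mm and grips with 3 to 60 N. Pads are 20 mm wide; open, the fingers measure 115 mm over their backs; the gripper's body (75 mm by 178 mm) begins 61 mm behind the grasp point.
Start: joints at [-1.14, 0.423, 1.63, -0, 1.089, -0.019], TCP at [0.272, -0.563, 0.223] pointing down, gripper open.
Joint ranges: [-3, 3], [-0.9, 2.11], [0.09, 2.58], [-1.31, 4.45], [0.11, 2.69], [-2.54, 2.54]. Speed limits (rad/s): [2.39, 2.39, 3.01, 3.14, 3.14, 3.14].

### API

Orientations are given as a unit quaternion [w, x, y, z].
In Python, from workcell import env, optics, finish_job, recognise gives the robot as it stands.
- The arm moves only by the tool servo_tool, never from a script. Its argument "plan" is one flat list of numbers, 4 for each row, row after row: the shift along the tool's x, y, z in units of 0.15 m (1.0 is 0.15 m), then the turn about the tool's z in units of pi/4 rad (1.0 is pi/4 rad). A call has 1 to 12 rows; each row is the pose to reach, as a shift and turn from the pose commanded when the call began, along the tool's axes at that moment; what a row does not reach only later rows make up. A row lasts 1/12 s, in which the tool goes at most 41.7 mm and 7.16 degrees, less where a joint would pass 70% of its speed; a pose out of reach is approached as far as the arm can. A call with a number of a shift or a turn outside -1 to 1 is refused whole. A call with a gripper value outside its range is refused whole. "gripper" is the closure, from 0 (fully open) to 1 (shut), set as the call begins (left out, the last holds). The fingers move at their own pace and stop on an object; "grip_force" is the grip in N (left out, the last holds). Time passes only in rows, so rows that repeat a pose let the fingers close. It gives the time, the measured TCP pose, the force, the opening and the grip force at its end, in the units of the state.
- env.get_state(): the state, without advancing time (a new reading comes with each control period).
- optics.camera(name): name is "side" or "top"; returns a dict with "pixels" (400x640x3 uint8, red, green, blue), "K" (3x3 intrinsics, pixels), "rvec" (rotation vector, rad) and "tvec" (3), from world to camera coordinates, as OpenCV has them. Camera axes: x right, y down, z forward; pixel columns grow to the right and rows downward; lengths in m; the calibration is good to about 2 mm. A picture is of the moment at which its call begins. There is no depth.
- finish_job(): hands the job in; it is judged then, once.
Trained networks look in a picture, given as the dict that the camera call returned (one of the last four; its "shot" number tells which), for a name from the list of things; names that differ only in an ending like _2 or _b are one class to them, and where a whole thing is asked for, a point or a joint stands for the part that bears it (a point fixed in the world has none). Each returns a list of dicts, best first, with "p" (0 to 1); they miss things now and then, are a little off and sometimes report something else, mostly with a low value. They report only what shows in the picture. A call takes as long as a camera call.
- recognise(picture, target): "bbox" ([left, top, right, bottom] in pixels, round what is visible of it).
The state is a dict: "time_s": time; "joint_positions": joint angles; "joint_vel": joint speeds; "effort": joint torques, N m; "position": TCP position; "ee_rot": TCP orientation; "contact_force": force on the tool from outside, world axes, zero at the start; "moment": the same for the moment, N m; "finger_gap": finger opening in m; "grip_force": force on a finger pad.
Only numpy, scipy, OpenCV 4.12 (cv2) and the standard library are available. Lean on these libraries where they do the work, as an engineer would, in place of code of your own. Each camera call takes 0.05 s, during which the arm holds its last target. There are 200 camera calls.

### The job

Fetch the green supply caddy for the next table group: raise it, tilt it and back its slot out over the barbed tip of its hook, then stand it gently (no dropping) and upright in the middle of the round cork mat and let go. Leave the orange caddy hanging on its hook.

Things in the scene. Friction and masses are not known exactly. Their poses are not given: they have to be found in the camera images.
- green_caddy: Green caddy, 220 g: tray 80 (x) by 110 (y), 45 high. Upright centre board in the plane x=0, 10 thick (x), to 170 above the underside; slot through it 44 wide (y), 28 high, centre 95 up. Above 125 the board is a flat grip 44 wide: pinch it from above along x. Origin: centre of underside. It hangs with the slot's top edge on one hook's bar, x along the rack's x, underside 50 above the table. (mm)
- orange_caddy: Orange caddy, same shape and size, hanging in the same way on the other hook; stays there. Origin: centre of its underside. Each caddy's board hangs 50 to 70 mm in front of the rack board's face, its tray clear of everything.
- rack: Fixed board 320 wide, 175 high, 2 steel hooks. Origin: on the table under the middle of its front face (plane x=0); x points out along the hooks, away from the robot. Hooks at y=+85, -85: strip 16 wide, 8 thick, level, centre 155 up, to x=95, then 60 deg up and outward for 30 (tip x=110, top 183 up), 4 barb on its inner side. Slot passes only with the foot tilted outward 20-40 deg. (mm)
- mat: Fixed round cork mat, 200 mm in diameter, 4 mm thick, lying on the table. Origin: centre of its underside, on the table; z up.

How it is judged:
By the outcome, as a careful person would: the job done as asked, in the order asked, and still so for the second after the job is handed in, with the robot touching nothing.
It also fails if it takes over 45 s, if anything falls off the work surface, if the arm or the gripper's body presses on something with over 40 N, if the wrist force passes 120 N, or if a joint passes its speed limit or range.

## Working session

There is one attempt and no reset: what is moved stays moved. The work goes in short steps, Python scripts to look and compute and a tool call to move; the robot and the scene stay as the last step left them, time stands still between calls to the robot, and variables do not carry over. Pictures are saved under pics/ and viewed, at most 10 in all, crops included, and the job is handed in when it is done.

Besides the shell and the picture viewer there is one more tool, called after ">>>" by a JSON object that holds its "op" and its "data". servo_tool: Moves the arm, as the interface text tells. Shifts and turns lie within -1 to 1; 1 stands for 0.15 m of shift or pi/4 rad of turn. Its arguments: {"type":"object","properties":{"plan":{"type":"array"},"gripper":{"type":"number"},"grip_force":{"type":"number"}},"required":["plan"]}

```bash
mkdir -p pics; python3 - <<'E'
from workcell import env, optics, recognise
import cv2,numpy as np
print(env.get_state()['position'],env.get_state()['ee_rot'],env.grasp_offset)
for n in("side","top"):
    d=optics.camera(n); cv2.imwrite(f"pics/{n}0.png",d["pixels"][:,:,::-1])
    print(n,d["K"],d["rvec"],d["tvec"])
    for t in("green_caddy","orange_caddy","rack","mat"): print(t,recognise(d,t)[:2])
E
```

```text
[ 0.27151937 -0.56231348  0.22189377] [-7.68091480e-04  9.74820465e-01  2.22989788e-01 -1.56058168e-04] 0.0187
side [[370.93232441   0.         319.96822627]
 [  0.         370.93232441 201.62567457]
 [  0.           0.           1.        ]] [ 2.21106541 -0.1812383   0.0965526 ] [-0.49457604  0.10845279  0.75874038]
green_caddy [{'bbox': [277.4, 207.0, 336.0, 327.5], 'p': 0.74}]
orange_caddy [{'bbox': [292.0, 149.8, 339.1, 243.4], 'p': 0.71}]
rack []
mat [{'bbox': [288.5, 145.3, 354.4, 179.6], 'p': 0.81}]
top [[385.3125414    0.         320.73926871]
 [  0.         385.3125414  205.22747388]
 [  0.           0.           1.        ]] [ 2.15168012 -2.19422599  0.08925934] [0.02327994 0.4984256  0.84396015]
green_caddy []
orange_caddy [{'bbox': [324.7, 187.8, 386.8, 234.5], 'p': 0.85}]
rack [{'bbox': [307.4, 175.3, 486.1, 310.3], 'p': 0.8}]
mat [{'bbox': [156.9, 138.8, 246.5, 227.1], 'p': 0.73}]
```

View pics/side0.png

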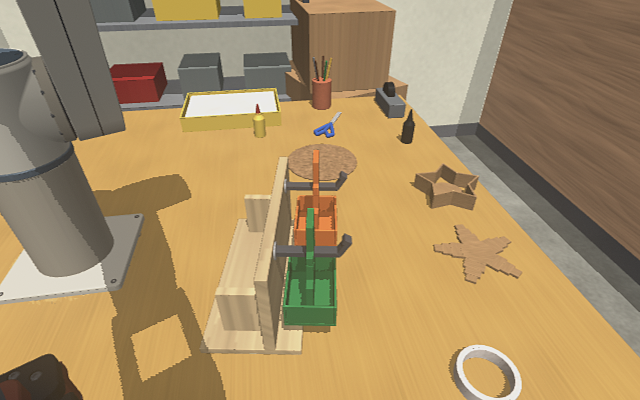

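View pics/top0.png

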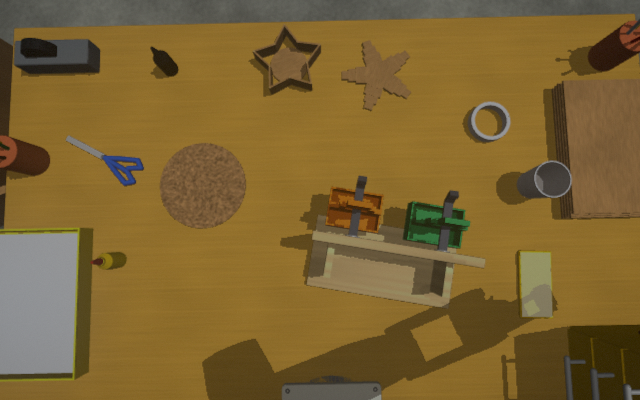

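The side view shows the green caddy nearest the camera, with its hook running from about (275,250) to (350,240). In the top view green is at (437,225), orange at (355,210), the mat at (203,185), and the rack's top edge runs from (313,235) to (484,262).

I'll fit poses by projecting the model shapes onto the colour masks.

```bash
cat > h.py <<'E'
import numpy as np,cv2
from scipy.optimize import minimize
from scipy.spatial.transform import Rotation as R
def P(d,X): return cv2.projectPoints(np.asarray(X,float).reshape(-1,1,3),d["rvec"],d["tvec"],d["K"],None)[0][:,0]
def ray(d,uv,z):
    M=cv2.Rodrigues(d["rvec"])[0]; c=-M.T@d["tvec"].ravel(); r=M.T@np.linalg.inv(d["K"])@[uv[0],uv[1],1]
    return c+r*(z-c[2])/r[2]
def box(x0,x1,y0,y1,z0,z1): return np.array([[x,y,z] for x in(x0,x1) for y in(y0,y1) for z in(z0,z1)])/1000.
CAD=[box(-40,40,-55,55,0,45),box(-5,5,-22,22,45,170),]
CAD=[box(-40,40,-55,55,0,45),box(-5,5,-55,55,45,81),box(-5,5,-22,22,125,170),box(-5,5,-55,-22,81,109),box(-5,5,22,55,81,109),box(-5,5,-55,55,109,125)]
def sil(d,Rm,t,parts=CAD,S=4):
    m=np.zeros((400*S,640*S),np.uint8)
    for b in parts:
        p=P(d,b@Rm.T+t); cv2.fillConvexPoly(m,cv2.convexHull(np.round((p+.5)*S-.5).astype(np.int32)),1)
    return cv2.resize(m.astype(np.float32),(640,400),interpolation=cv2.INTER_AREA)
def mask(d,col):
    h=cv2.cvtColor(d["pixels"],cv2.COLOR_RGB2HSV); H,Sx,V=[h[...,i].astype(int) for i in range(3)]
    return ((H>48)&(H<90)&(Sx>90)).astype(np.float32) if col=="g" else ((H<13)&(Sx>190)&(V>90)).astype(np.float32)
E
python3 - <<'E'
from h import *
from workcell import optics
D={n:optics.camera(n) for n in("side","top")}
import pickle; pickle.dump(D,open("D0.pkl","wb"))
a,b=ray(D["top"],(313,235),.175),ray(D["top"],(484,262),.175); print("rack top",a,b,np.linalg.norm(a-b),np.arctan2((a-b)[1],(a-b)[0]))
print("mat",ray(D["top"],(203.3,185),.004),ray(D["side"],(321.5,162),.004))
M={n:mask(D[n],"g") for n in D}
for n in D: print(n,M[n].sum(),[ (np.where(M[n])[i].min(),np.where(M[n])[i].max()) for i in(1,0)])
print("est",ray(D["top"],(437,225),.09))
g=ray(D["top"],(437,225),.07); g[2]=.05
from itertools import product
def cost(p):
    Rm=R.from_euler("ZY",[p[2],p[4] if len(p)>4 else 0]).as_matrix(); t=np.array([p[0],p[1],p[3]])
    return sum(np.abs(sil(D[n],Rm,t)-M[n]).sum() for n in D)
best=min((minimize(cost,[g[0],g[1],y,.05],method="Nelder-Mead",options=dict(initial_simplex=np.array([[g[0],g[1],y,.05]]*5)+np.vstack([np.zeros(4),np.diag([.015,.015,.1,.005])]),maxiter=200)) for y in(-.15,.0,.15)),key=lambda r:r.fun)
print(best.x,best.fun)
for n in D:
    x=best.x; s=sil(D[n],R.from_euler("Z",x[2]).as_matrix(),np.array([x[0],x[1],x[3]]))
    im=D[n]["pixels"][:,:,::-1].copy()
    im=cv2.resize(im,None,fx=4,fy=4,interpolation=cv2.INTER_CUBIC)
    cs,_=cv2.findContours((cv2.resize(s,None,fx=4,fy=4)>.5).astype(np.uint8),cv2.RETR_CCOMP,cv2.CHAIN_APPROX_NONE); cv2.drawContours(im,cs,-1,(0,0,255),1)
    u,v=P(D[n],[x[0],x[1],.12])[0]*4; u,v=int(u),int(v)
    D[n]=im[v-300:v+300,u-200:u+200]
cv2.imwrite("pics/fit0.png",np.hstack([D["side"],D["top"]]))
E
```

```text
rack top [0.43059026 0.02793891 0.175     ] [ 0.37557811 -0.28243674  0.175     ] 0.3152132307452211 1.3953744075711012
mat [0.55271873 0.28406814 0.004     ] [0.55210465 0.27651061 0.004     ]
side 3495.0 [(np.int64(283), np.int64(336)), (np.int64(61), np.int64(325))]
top 1263.0 [(np.int64(407), np.int64(469)), (np.int64(202), np.int64(247))]
est [ 0.44717347 -0.22519269  0.09      ]
[ 0.44861767 -0.22110813 -0.1567742   0.04879302] 1831.625
```

View pics/fit0.png

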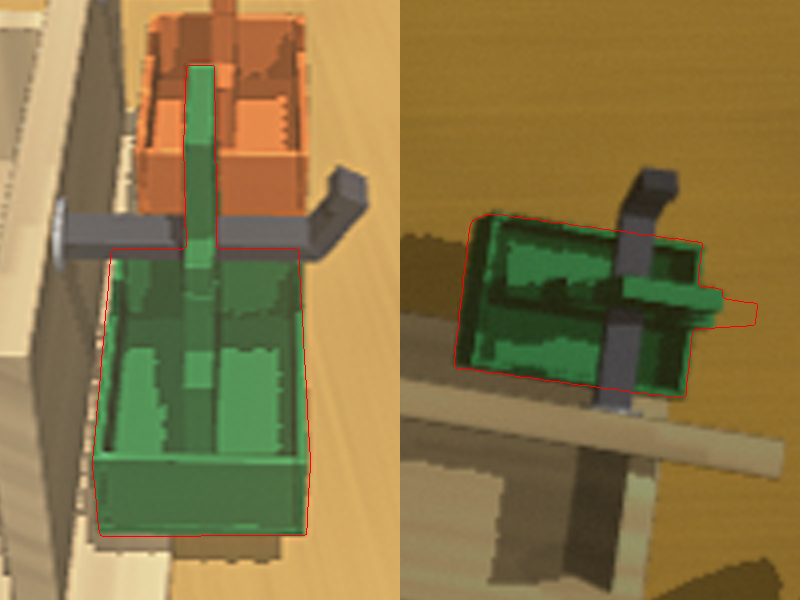

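The silhouette fit lands on the caddy in both views: (0.449, -0.221), yaw -0.16, underside at 0.049. The tool can't tilt itself, so I'll pinch the grip across its 44 mm edges (along caddy y). The caddy can then pivot about y when its tray is pushed against the rack face.

```bash
cat >> h.py <<'E'
def go(st,target,dyaw=0):
    Rm=R.from_quat(np.roll(st["ee_rot"],-1)).as_matrix()
    return np.round(Rm.T@(np.array(target)-st["position"])/.15,3)
E
python3 - <<'E'
from h import *
from workcell import env
import pickle
D=pickle.load(open("D0.pkl","rb")); s=env.get_state()
Rm=R.from_quat(np.roll(s["ee_rot"],-1)).as_matrix(); print(Rm.round(3))
W=50
CAD2=[box(-40,40,-55,55,0,45),box(-5,5,-37,37,45,125),box(-5,5,-22,22,125,170)]
M={n:mask(D[n],"g") for n in D}
M["side"][:200]=0
def cost(p):
    return sum(np.abs(sil(D[n],R.from_euler("Z",p[2]).as_matrix(),np.array([p[0],p[1],p[3]]),CAD2)-M[n]).sum() for n in D)
x0=np.array([.4486,-.2211,-.157,.05])
b=minimize(cost,x0,method="Nelder-Mead",options=dict(initial_simplex=x0+np.vstack([np.zeros(4),np.diag([.006,.006,.05,.003])]))); print(b.x,b.fun)
print("mat",ray(D["top"],(201.7,182.95),.004),ray(D["side"],(321.5,162.5),.004))
for t in([.449,-.221,.30],[.449,-.221,.181]): print(go(s,t))
E
```

```text
[[ 0.901  0.435  0.   ]
 [ 0.435 -0.901 -0.   ]
 [-0.     0.    -1.   ]]
[ 0.44886035 -0.22110147 -0.17392512  0.04907355] 1752.6875
mat [0.55757645 0.28781215 0.004     ] [0.55164532 0.27382049 0.004     ]
[ 2.055 -1.538 -0.515]
[ 2.055 -1.538  0.278]
```

>>> {"op": "servo_tool", "data": {"plan": [0,0,-0.5,0.2,0,0,-0.5,0.4,1,-0.75,-0.52,0.79,1,-0.75,-0.52,0.79,1,-0.75,-0.52,0.79,1,-0.75,-0.52,0.79,1,-0.75,-0.52,0.79], "gripper": 0}}

```text
time_s: 1.18
position: [0.3589, -0.3929, 0.3009]
ee_rot: [-0.0, 0.996, -0.085, 0.0]
contact_force: [1.4, -1.1, 0.5]
finger_gap: 0.0876
grip_force: 0.0
```

```bash
python3 - <<'E'
from h import *
from workcell import env
s=env.get_state(); print(s["position"],R.from_quat(np.roll(s["ee_rot"],-1)).as_matrix().round(3),s["time_s"])
for t in([.449,-.221,.30],[.449,-.221,.181]): print(go(s,t))
E
```

```text
[ 0.35889165 -0.39288598  0.30093129] [[ 0.986 -0.169  0.   ]
 [-0.169 -0.986  0.001]
 [ 0.    -0.001 -1.   ]] 1.1833
[ 0.398 -1.231  0.008]
[ 0.398 -1.23   0.801]
```

>>> {"op": "servo_tool", "data": {"plan": [0.4,-0.95,0,0,0.4,-0.95,0,0,0.4,-0.95,0,0,0.4,-0.95,0,0,0.4,-0.95,0,0]}}

```text
time_s: 1.6
position: [0.4434, -0.2621, 0.3009]
ee_rot: [-0.001, 0.997, -0.083, 0.001]
contact_force: [0.3, -1.0, -0.1]
finger_gap: 0.0877
grip_force: 0.0
```

```bash
python3 - <<'E'
from h import *
from workcell import env
s=env.get_state(); print(s["position"],s["time_s"],s["joint_positions"])
for t in([.449,-.221,.30],[.449,-.221,.181]): print(go(s,t))
E
```

```text
[ 0.44341104 -0.26213123  0.30093185] 1.6 [-5.57891144e-01  1.71640662e-01  1.79062744e+00  1.59303162e-03
  1.17891663e+00  1.17871600e+00]
[-0.009 -0.277  0.007]
[-0.009 -0.276  0.8  ]
```

>>> {"op": "servo_tool", "data": {"plan": [0,-0.15,0,0,-0.01,-0.275,0.05,0,-0.01,-0.275,0.25,0,-0.01,-0.275,0.45,0,-0.01,-0.275,0.6,0,-0.01,-0.275,0.7,0,-0.01,-0.275,0.8,0,-0.01,-0.275,0.8,0,-0.01,-0.275,0.8,0]}}

```text
time_s: 2.35
position: [0.4463, -0.2254, 0.1804]
ee_rot: [-0.0, 0.996, -0.085, -0.001]
contact_force: [0.6, -0.6, -0.3]
finger_gap: 0.088
grip_force: 0.0
```

```bash
cat > look.py <<'E'
import sys
from h import *
from workcell import env,optics
D={n:optics.camera(n) for n in("side","top")}; o=[]
s=env.get_state(); print(s["position"],s["contact_force"],s["time_s"])
for n in D:
    im=cv2.resize(D[n]["pixels"][:,:,::-1],None,fx=4,fy=4,interpolation=cv2.INTER_CUBIC)
    c=[float(v) for v in sys.argv[2:5]] or s["position"]-[0,0,.05]
    u,v=(P(D[n],c)[0]*4).astype(int); u=min(max(u,200),2360);v=min(max(v,300),1300)
    o.append(im[v-300:v+300,u-200:u+200])
cv2.imwrite(f"pics/{sys.argv[1]}.png",np.hstack(o))
E
python3 look.py grasp
```

```text
[ 0.44728384 -0.22570558  0.18162463] [-0.25724675 -0.25311127 -0.30486863] 2.45
```

View pics/grasp.png

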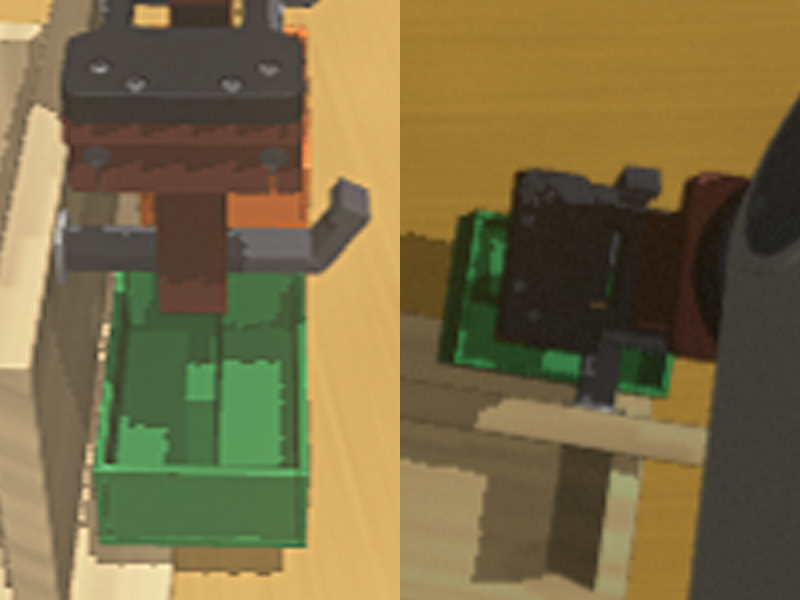

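The near finger stands in front of the board at about (193,260) and clears both the hook and the rack. I'll centre it by 5 mm and close.

>>> {"op": "servo_tool", "data": {"plan": [0.008,-0.03,0,0,0.008,-0.03,0,0]}}

```text
time_s: 2.62
position: [0.4495, -0.2208, 0.1817]
ee_rot: [0.0, 0.996, -0.085, 0.001]
contact_force: [-0.2, 0.7, -0.4]
finger_gap: 0.0878
grip_force: 0.0
```

>>> {"op": "servo_tool", "data": {"plan": [0,0,0,0,0,0,0,0,0,0,0,0,0,0,0,0,0,0,0,0,0,0,0,0,0,0,0,0,0,0,0,0], "gripper": 1, "grip_force": 25}}

```text
time_s: 3.28
position: [0.4487, -0.2209, 0.1807]
ee_rot: [0.0, 0.996, -0.085, -0.0]
contact_force: [-0.5, 0.0, 0.2]
finger_gap: 0.0435
grip_force: 25.0
```

>>> {"op": "servo_tool", "data": {"plan": [0,0,-0.04,0,0,0,-0.085,0,0,0,-0.085,0,-0.07,0,-0.085,0,-0.14,0,-0.085,0,-0.2,0,-0.085,0,-0.25,0,-0.08,0,-0.3,0,-0.075,0,-0.3,0,-0.075,0]}}

```text
time_s: 4.03
position: [0.4028, -0.2129, 0.1918]
ee_rot: [-0.0, 0.996, -0.085, -0.0]
contact_force: [1.7, -0.1, -2.9]
finger_gap: 0.0437
grip_force: 25.0
```

```bash
python3 look.py t1 .44 -.22 .14
```

```text
[ 0.4032205  -0.21292241  0.1916527 ] [-0.64006081 -0.07479934 -2.00707741] 4.1333
```

View pics/t1.png

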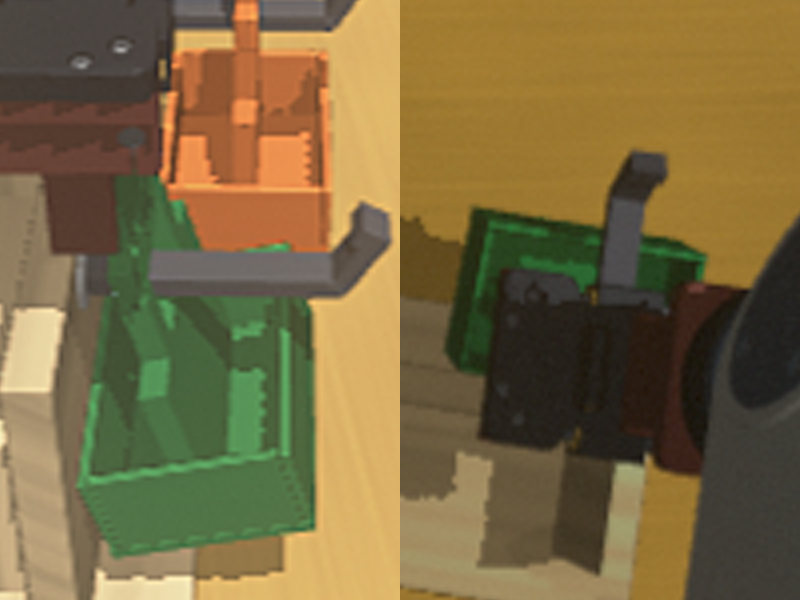

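The pivot works: the green tray is tilted about 12° with its foot outward, and the bar is still inside the slot. I'll keep pushing inward.

>>> {"op": "servo_tool", "data": {"plan": [-0.04,0,0.005,0,-0.08,0,0.01,0,-0.12,0,0.015,0,-0.16,0,0.02,0,-0.185,0,0.025,0,-0.185,0,0.025,0]}}

```text
time_s: 4.63
position: [0.3761, -0.2083, 0.188]
ee_rot: [-0.0, 0.996, -0.085, -0.0]
contact_force: [1.0, -0.9, -2.0]
finger_gap: 0.0436
grip_force: 25.0
```

```bash
python3 look.py t2 .44 -.22 .14; cat > tilt.py <<'E'
from h import *
from workcell import env,optics
D={n:optics.camera(n) for n in("side","top")}; s=env.get_state()
G=s["position"]+[0,0,.0187]
M=mask(D["side"],"g"); M[:150]=0
def pose(p):
    Rm=R.from_euler("ZY",[p[1],p[0]]).as_matrix(); return Rm,G+[p[2],0,0]-Rm@[0,0,.150]
CAD2=[box(-40,40,-55,55,0,45),box(-5,5,-37,37,45,81),box(-5,5,-37,-22,81,109),box(-5,5,22,37,81,109),box(-5,5,-37,37,109,125)]
def cost(p): Rm,t=pose(p); return np.abs(sil(D["side"],Rm,t,CAD2)-M).sum()
r=min((minimize(cost,[a,-.17,0],method="Nelder-Mead",options=dict(initial_simplex=[[a,-.17,0],[a+.08,-.17,0],[a,-.14,0],[a,-.17,.004]])) for a in(0,-.2,-.4,-.6)),key=lambda r:r.fun)
Rm,t=pose(r.x); print("tilt deg",np.degrees(r.x[0]),"yaw",r.x[1],"dx",r.x[2],"fun",r.fun,M.sum(),"origin",t,"slot",t+Rm@[0,0,.095])
E
python3 tilt.py
```

```text
[ 0.37637275 -0.20833577  0.18798019] [ 1.71230358 -0.72866598 -1.69608758] 4.7333
tilt deg -25.349831252389773 yaw -0.1576078547710498 dx 0.010531087727289092 fun 1240.0625 3817.0 origin [ 0.45057575 -0.21844482  0.07113753] slot [ 0.4104062  -0.21206083  0.15699003]
```

View pics/t2.png

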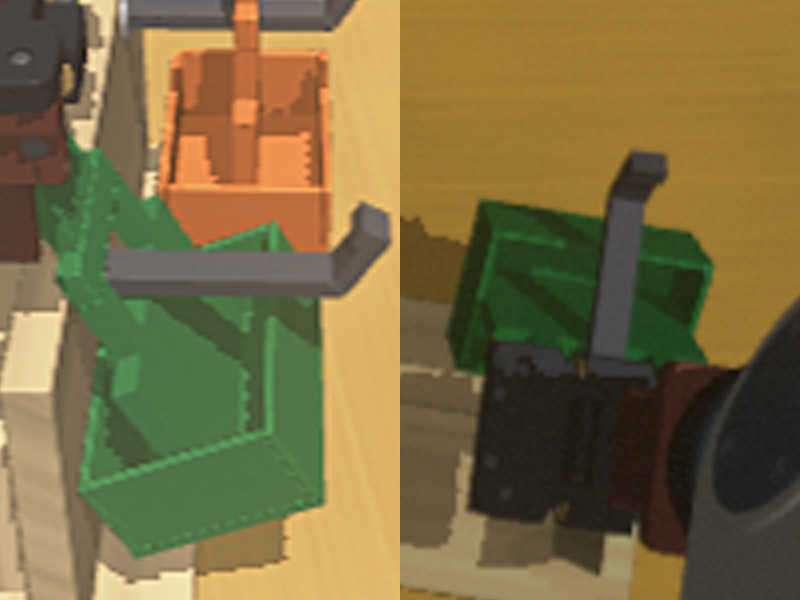

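The tilt is now about 25° with the bar mid-slot, and the hook's bend shows at (338,295) in the crop. I'll press in slightly more, firm up the grip, and then back out along the bar.

>>> {"op": "servo_tool", "data": {"plan": [-0.03,0,0.003,0,-0.03,0,0.003,0,-0.03,0,0.003,0], "grip_force": 25}}

```text
time_s: 5.08
position: [0.3736, -0.2082, 0.1881]
ee_rot: [0.0, 0.996, -0.085, 0.001]
contact_force: [4.7, -0.1, -1.2]
finger_gap: 0.0435
grip_force: 25.0
```

>>> {"op": "servo_tool", "data": {"plan": [0,0,0,0,0,0,0,0,0,0,0,0,0.05,0,0,0,0.12,0,0,0,0.2,0,0,0,0.27,0,0,0,0.3,0,0,0,0.3,0,0,0], "grip_force": 58}}

```text
time_s: 5.83
position: [0.4183, -0.2157, 0.1875]
ee_rot: [0.0, 0.996, -0.085, 0.0]
contact_force: [-0.4, 0.7, -2.3]
finger_gap: 0.0434
grip_force: 58.0
```

```bash
python3 tilt.py; python3 look.py t3 .44 -.22 .14; python3 - <<'E'
from h import *
import pickle
from scipy.optimize import least_squares
d=pickle.load(open("D0.pkl","rb"))["side"]
c=(P(d,[.44,-.22,.14])[0]*4).astype(int)
ax=np.array([.986,-.165,0]);ay=np.array([.165,.986,0])
for nm,px in(("bend low",(338,297)),("tip outer",(390,215))):
    full=(np.array(px)-[200,300]+c)/4
    f=lambda q:P(d,np.array([.4489,-.221,0])+ax*q[0]-ay*.008+[0,0,q[1]])[0]-full
    print(nm,least_squares(f,[.05,.15]).x)
E
```

```text
tilt deg -26.549773506265282 yaw -0.16816948295648232 dx 0.014078909309940515 fun 1242.625 3622.0 origin [ 0.49686952 -0.22636632  0.07183026] slot [ 0.45500591 -0.21925901  0.15681217]
[ 0.41637243 -0.21514495  0.18749086] [-0.04068491  0.05140694 -2.36013783] 6.0333
bend low [0.04248876 0.14959563]
tip outer [0.05943421 0.19057795]
```

View pics/t3.png

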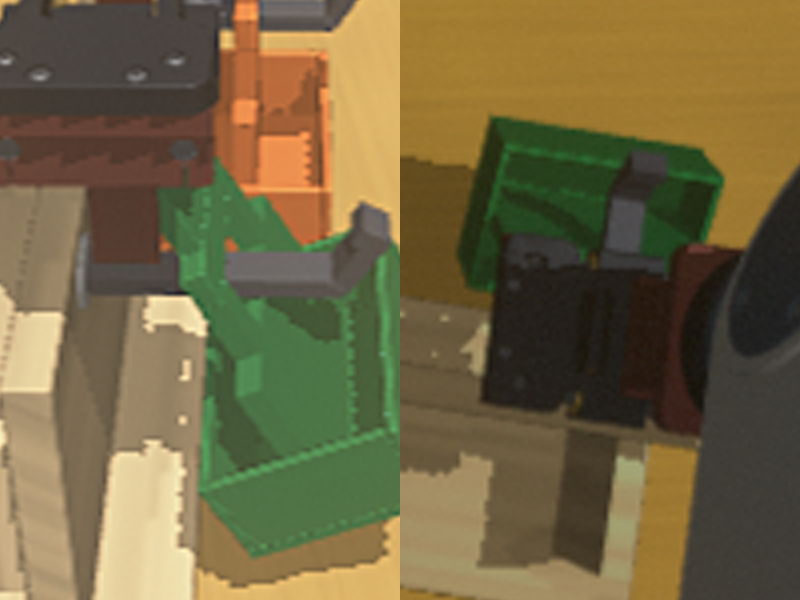

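```bash
python3 - <<'E'
from h import *
import pickle
from scipy.optimize import least_squares
d=pickle.load(open("D0.pkl","rb"))["side"]
c=(P(d,[.44,-.22,.14])[0]*4).astype(int)
ax=np.array([.986,-.168,0]);ay=np.array([.168,.986,0]); o=np.array([.4489,-.221,0])
def sol(px,y):
    full=(np.array(px)-[200,300]+c+.5)/4-.5
    return least_squares(lambda q:P(d,o+ax*q[0]+ay*y+[0,0,q[1]])[0]-full,[.0,.12]).x
a,b=sol((203,492),-.055),sol((252,556),-.055)
v=b-a; th=np.arctan2(v[0],-v[1]); print(a,b,np.linalg.norm(v),np.degrees(th))
for t in(th,np.radians(27),np.radians(30)):
  for nm,p,ref in(("G",(40,105),a),("slot",(40,50),a)):
    p=np.array(p)/1000; print(nm,ref+[p[0]*np.cos(t)-p[1]*np.sin(t),p[0]*np.sin(t)+p[1]*np.cos(t)])
print("TCP G",(np.array([.41637,-.21514,0])-o)@ax,(np.array([.41637,-.21514,0])-o)@ay,.1875+.0187)
E
```

```text
[-0.00735971  0.09733751] [0.01053707 0.05872565] 0.042557843575235725 24.867956195495633
G [-0.01522403  0.20942298]
slot [0.00790504 0.15952261]
G [-0.01938845  0.20905281]
slot [0.00558102 0.16004745]
G [-0.0252187   0.20827017]
slot [0.0022813  0.16063878]
TCP G -0.03305906000000001 0.0003129200000000031 0.2062
```

The hand-measured and fitted values agree: tilt about 26.5°, slot centre about +6 mm from the hang point at z ≈ 0.158, bend at +40 and tip at +55. I'll move up to the bend.

>>> {"op": "servo_tool", "data": {"plan": [0.06,0,0,0,0.12,0,0,0,0.17,0,0,0,0.2,0,0,0,0.2,0,0,0]}}

```text
time_s: 6.45
position: [0.4479, -0.2209, 0.1878]
ee_rot: [0.0, 0.996, -0.085, 0.001]
contact_force: [0.2, -0.1, -2.4]
finger_gap: 0.0435
grip_force: 58.0
```

```bash
python3 tilt.py; python3 look.py t4 .49 -.22 .14
```

```text
tilt deg -27.118457642438077 yaw -0.16779548581876058 dx 0.012529259325670162 fun 864.25 3829.0 origin [ 0.52645809 -0.23184022  0.07271221] slot [ 0.48376227 -0.22460805  0.15726848]
[ 0.44615438 -0.22035701  0.18755316] [-0.74154732  0.46836617 -2.52393026] 6.65
```

View pics/t4.png

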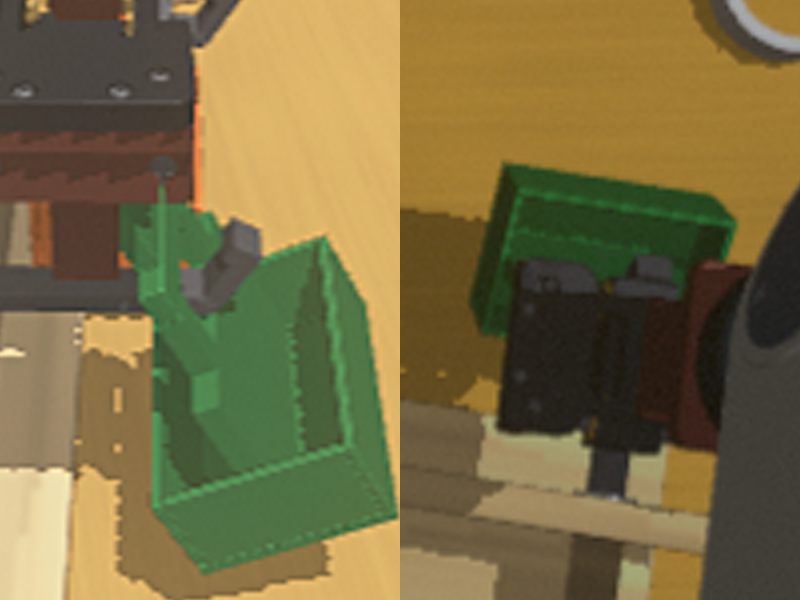

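Tilt is 27° with the bend just emerging from the slot at (205,300), and there's no contact force. Now up the slope, in checked steps.

>>> {"op": "servo_tool", "data": {"plan": [0.033,0,-0.013,0,0.06,0,-0.053,0,0.073,0,-0.08,0,0.073,0,-0.08,0]}}

```text
time_s: 6.98
position: [0.4586, -0.2229, 0.2008]
ee_rot: [0.0, 0.996, -0.085, 0.001]
contact_force: [0.8, 0.4, -2.9]
finger_gap: 0.0433
grip_force: 58.0
```

>>> {"op": "servo_tool", "data": {"plan": [0.01,0,-0.02,0,0.02,0,-0.04,0,0.02,0,-0.04,0]}}

```text
time_s: 7.23
position: [0.4613, -0.2232, 0.2066]
ee_rot: [0.0, 0.996, -0.085, 0.001]
contact_force: [2.7, 0.3, -3.2]
finger_gap: 0.0437
grip_force: 58.0
```

```bash
python3 tilt.py; python3 look.py t5 .49 -.22 .16
```

```text
tilt deg -27.613635782772086 yaw -0.16405342958461044 dx 0.011001220757180317 fun 728.3125 4115.0 origin [ 0.54066266 -0.2344891   0.09219451] slot [ 0.49722072 -0.22729766  0.17637337]
[ 0.46091441 -0.22315492  0.20626994] [ 4.11852934 -0.17965385 -3.17811582] 7.4333
```

View pics/t5.png

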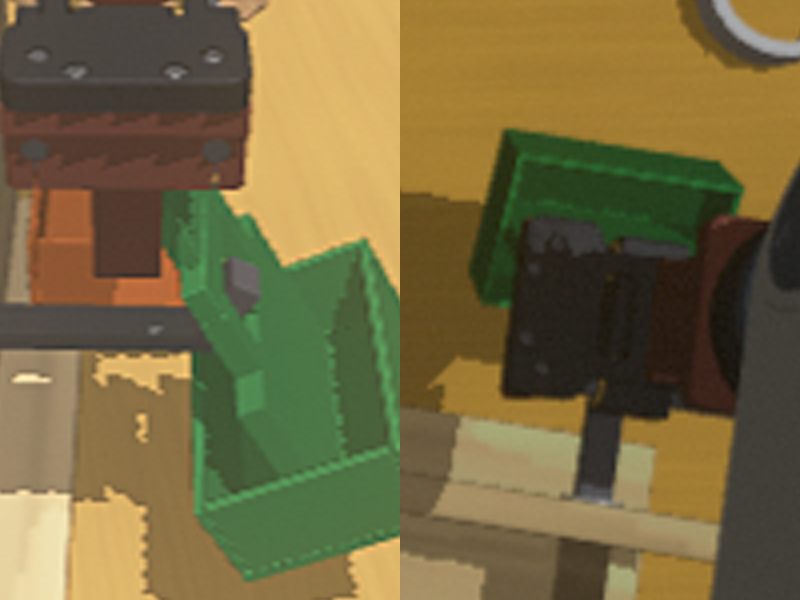

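The tip is halfway out of the slot at (240,285). A light force of 4 N outward means the slot's lower edge is touching the underside of the hook, so I'll bias outward 4 mm and continue.

>>> {"op": "servo_tool", "data": {"plan": [0.025,0,0,0,0.03,0,-0.01,0,0.045,0,-0.035,0,0.06,0,-0.06,0,0.06,0,-0.06,0]}}

```text
time_s: 7.85
position: [0.4698, -0.2247, 0.2156]
ee_rot: [0.0, 0.996, -0.085, 0.001]
contact_force: [-0.3, 0.8, -2.3]
finger_gap: 0.0434
grip_force: 58.0
```

>>> {"op": "servo_tool", "data": {"plan": [0.025,0,-0.04,0,0.05,0,-0.08,0,0.08,0,-0.13,0,0.08,0,-0.13,0]}}

```text
time_s: 8.18
position: [0.4829, -0.2272, 0.2363]
ee_rot: [0.001, 0.996, -0.085, 0.002]
contact_force: [0.4, 0.0, -3.2]
finger_gap: 0.0437
grip_force: 58.0
```

```bash
python3 tilt.py
```

```text
tilt deg -27.151044791573483 yaw -0.16282005004668015 dx 0.01311146797756586 fun 478.25 4441.0 origin [ 0.56207562 -0.23769166  0.11997726] slot [ 0.5192969  -0.23066421  0.20450889]
```

The slot is clear of the tip: slot centre +71 mm, z 0.205. I'll move out and up first, and refine the mat centre from the first pictures.

>>> {"op": "servo_tool", "data": {"plan": [0.05,0,-0.05,0,0.15,0,-0.1,0,0.27,0,-0.15,0,0.39,0,-0.2,0,0.5,0,-0.2,0,0.57,0,-0.2,0,0.6,0,-0.2,0,0.6,0,-0.2,0]}}

```text
time_s: 8.95
position: [0.57, -0.2417, 0.2636]
ee_rot: [-0.0, 0.996, -0.085, -0.0]
contact_force: [-0.6, -0.2, -2.3]
finger_gap: 0.0433
grip_force: 58.0
```

```bash
python3 - <<'E'
from h import *
import pickle
D=pickle.load(open("D0.pkl","rb"))
th=np.linspace(0,2*np.pi,90)
def disk(d,c,r):
    m=np.zeros((400,640),np.uint8); p=P(d,np.c_[c[0]+r*np.cos(th),c[1]+r*np.sin(th),0*th+.004]); cv2.fillConvexPoly(m,np.round(p*16).astype(np.int32),1,shift=4); return m>0
L={n:cv2.GaussianBlur(cv2.cvtColor(D[n]["pixels"],cv2.COLOR_RGB2LAB).astype(np.float32),(0,0),1.2) for n in D}
def score(c,names):
    s=0
    for n in names:
        i,o=disk(D[n],c,.1),disk(D[n],c,.112)&~disk(D[n],c,.101); ii=disk(D[n],c,.099)&~disk(D[n],c,.088)
        s+=np.linalg.norm(L[n][ii].mean(0)-L[n][o].mean(0))
    return s
for ns in(("top",),("side",),("top","side")):
    print(ns,max(((score((x,y),ns),x,y) for x in np.arange(.54,.57,.0015) for y in np.arange(.265,.297,.0015))))
from workcell import env; s=env.get_state(); print(s["position"],s["joint_positions"])
for t in([.573,.0,.265],[.55,.28,.265]): print(go(s,t))
E
```

```text
('top',) (np.float32(24.720797), np.float64(0.5519999999999996), np.float64(0.28600000000000003))
('side',) (np.float32(19.714447), np.float64(0.5519999999999996), np.float64(0.28600000000000003))
('top', 'side') (np.float32(44.43524), np.float64(0.5519999999999996), np.float64(0.28600000000000003))
[ 0.57001102 -0.24166171  0.2636451 ] [-4.20217842e-01  3.72606961e-01  1.60628009e+00  1.46486269e-05
  1.16370343e+00  1.32093943e+00]
[-0.254 -1.591 -0.008]
[-0.721 -3.405 -0.007]
```

Both views put the mat centre at (0.552, 0.286). Now I'll carry the caddy over.

>>> {"op": "servo_tool", "data": {"plan": [0,-0.05,0,0,0,-0.15,0,0,0,-0.3,0,0,-0.02,-0.45,0,0,-0.05,-0.6,0,0,-0.08,-0.75,0,0,-0.1,-0.88,0,0,-0.1,-0.95,0,0,-0.1,-1,0,0]}}

```text
time_s: 9.7
position: [0.5799, -0.0894, 0.2644]
ee_rot: [-0.0, 0.996, -0.084, -0.0]
contact_force: [0.5, -0.4, -2.4]
finger_gap: 0.0432
grip_force: 58.0
```

>>> {"op": "servo_tool", "data": {"plan": [0,-0.1,0,0,-0.02,-0.25,0,0,-0.04,-0.4,0,0,-0.07,-0.55,0,0,-0.1,-0.7,0,0,-0.12,-0.85,0,0,-0.15,-0.95,0,0,-0.15,-1,0,0]}}

```text
time_s: 10.37
position: [0.5832, 0.0619, 0.2642]
ee_rot: [-0.0, 0.996, -0.085, -0.0]
contact_force: [0.5, -0.2, -1.7]
finger_gap: 0.0435
grip_force: 58.0
```

>>> {"op": "servo_tool", "data": {"plan": [0,-0.1,0,-0.05,-0.06,-0.25,0,-0.12,-0.12,-0.4,0,-0.2,-0.18,-0.55,0,-0.28,-0.24,-0.7,0,-0.36,-0.3,-0.85,0,-0.44,-0.35,-0.95,0,-0.5,-0.35,-1,0,-0.5,-0.35,-1,0,-0.5]}}

```text
time_s: 11.12
position: [0.5578, 0.2182, 0.2642]
ee_rot: [-0.0, 0.994, 0.111, 0.0]
contact_force: [0.5, 0.1, -2.7]
finger_gap: 0.0437
grip_force: 58.0
```

```bash
python3 - <<'E'
from h import *
from workcell import env; s=env.get_state(); print(s["position"],s["joint_positions"],s["time_s"])
Rm=R.from_quat(np.roll(s["ee_rot"],-1)).as_matrix(); print(Rm.round(3))
print(go(s,np.array([.552,.286,.19])-.012*Rm[:,0]))
E
sed -i 's/"side"\],"g"); M\[:150\]=0/"side"],"g"); M[:105]=0; M[:,:240]=0/; s/,-.17,0\]/,Y,0]/g; s/\[a+.08,-.17,0\]/[a+.08,Y,0]/; s/\[a,-.14,0\]/[a,Y+.03,0]/; s/\[a,-.17,.004\]/[a,Y,.004]/; s/^G=/xt=R.from_quat(np.roll(s["ee_rot"],-1)).as_matrix()[:,0]; Y=np.arctan2(xt[1],xt[0]); G=/; s/\[p\[2\],0,0\]/p[2]*xt/' tilt.py; python3 tilt.py
```

```text
[0.55784195 0.2181763  0.2642479 ] [ 3.52971766e-01  3.40481930e-01  1.65224997e+00 -4.80651311e-05
  1.14823326e+00  1.70074148e+00] 11.1167
[[ 0.975  0.221  0.001]
 [ 0.221 -0.975  0.   ]
 [ 0.001 -0.    -1.   ]]
[-0.018 -0.45   0.495]
tilt deg -30.07565088311168 yaw -0.018099912910132757 dx 0.008564737611574582 fun 744.5 765.0 origin [0.64134467 0.21698364 0.15300942] slot [0.59374388 0.2178453  0.23521904]
```

>>> {"op": "servo_tool", "data": {"plan": [0,-0.1,0.05,0,0,-0.25,0.15,0,-0.02,-0.4,0.3,0,-0.02,-0.45,0.45,0,-0.02,-0.45,0.6,0,-0.02,-0.45,0.7,0,-0.02,-0.45,0.77,0,-0.02,-0.45,0.79,0,-0.02,-0.45,0.79,0]}}

```text
time_s: 11.97
position: [0.5395, 0.2817, 0.145]
ee_rot: [0.0, 0.994, 0.11, -0.001]
contact_force: [-0.5, 0.4, -1.5]
finger_gap: 0.0433
grip_force: 58.0
```

>>> {"op": "servo_tool", "data": {"plan": [0,0,0,0,0,0,0,0,0,0,0,0,0,0,0,0], "grip_force": 15}}

```text
time_s: 12.3
position: [0.5401, 0.2823, 0.1467]
ee_rot: [-0.0, 0.994, 0.111, 0.001]
contact_force: [0.5, -0.2, -2.0]
finger_gap: 0.0441
grip_force: 15.0
```

```bash
python3 tilt.py
```

```text
tilt deg -28.49682035393332 yaw 0.15792555900552008 dx 0.008519660289065685 fun 403.1875 837.0 origin [0.61885375 0.29543267 0.03323035] slot [0.57409235 0.28830434 0.11672049]
```

>>> {"op": "servo_tool", "data": {"plan": [0,0,0,0,0,0,0,0,0,0,0,0,0,0,0,0], "grip_force": 8}}

```text
time_s: 12.73
position: [0.5394, 0.2821, 0.1457]
ee_rot: [0.0, 0.994, 0.111, -0.0]
contact_force: [0.1, -0.4, -2.2]
finger_gap: 0.044
grip_force: 8.0
```

```bash
python3 tilt.py
```

```text
tilt deg -16.29662191388699 yaw 0.09703722911748539 dx 0.0016263094115809625 fun 608.3125 692.0 origin [0.58305757 0.28661805 0.02042989] slot [0.55652502 0.2840353  0.11161297]
```

>>> {"op": "servo_tool", "data": {"plan": [0,0,0,0,0,0,0,0,0,0,0,0,0,0,0,0,0,0,0,0,0,0,0,0], "grip_force": 6}}

```text
time_s: 13.33
position: [0.5396, 0.2822, 0.1457]
ee_rot: [0.0, 0.994, 0.111, -0.0]
contact_force: [0.7, 0.5, -2.0]
finger_gap: 0.0439
grip_force: 6.0
```

```bash
python3 tilt.py
```

```text
tilt deg -16.10338378057756 yaw 0.08416843768338855 dx 0.00297583865533431 fun 611.0 689.0 origin [0.58395697 0.28635486 0.02032285] slot [0.55769997 0.28413962 0.11159531]
```

```bash
python3 look.py t6 .55 .28 .08
```

```text
[0.53962366 0.28217973 0.14575062] [-0.32912759  0.15836597 -1.60459571] 13.5333
```

View pics/t6.png

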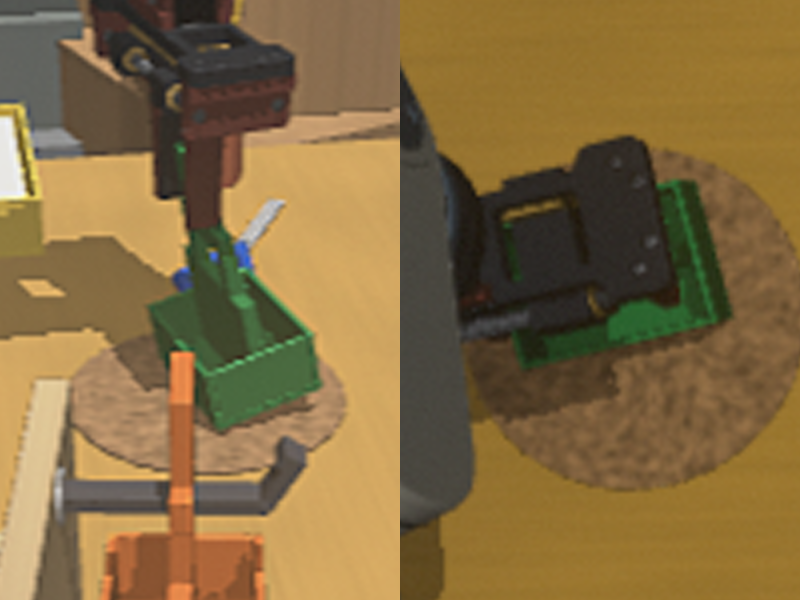

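The caddy hangs over the mat with about 15° of tilt left, the tray low over the cork, and orange still on its hook. I'll lower to just above the mat and loosen further so it swings upright.

>>> {"op": "servo_tool", "data": {"plan": [0,0,0.013,0,0,0,0.027,0,0,0,0.027,0]}}

```text
time_s: 13.78
position: [0.5393, 0.282, 0.1411]
ee_rot: [0.0, 0.994, 0.111, -0.0]
contact_force: [0.0, -0.0, -1.3]
finger_gap: 0.0442
grip_force: 6.0
```

>>> {"op": "servo_tool", "data": {"plan": [0,0,0,0,0,0,0,0,0,0,0,0,0,0,0,0], "grip_force": 4.5}}

```text
time_s: 14.12
position: [0.5396, 0.2822, 0.1418]
ee_rot: [-0.0, 0.994, 0.111, 0.0]
contact_force: [-0.6, -0.1, -2.8]
finger_gap: 0.044
grip_force: 4.5
```

```bash
cat > fit2.py <<'E'
from h import *
from workcell import env,optics
import pickle,sys
D0=pickle.load(open("D0.pkl","rb"))
D={n:optics.camera(n) for n in("side","top")}; s=env.get_state()
xt=R.from_quat(np.roll(s["ee_rot"],-1)).as_matrix()[:,0]; Y=np.arctan2(xt[1],xt[0]); c=s["position"]
CAD2=[box(-40,40,-55,55,0,45),box(-5,5,-37,37,45,125),box(-5,5,-22,22,125,170)]
M={};W={}
for n in D:
    u,v=P(D[n],[c[0],c[1],.06])[0].astype(int); roi=np.zeros((400,640),np.float32); roi[v-70:v+60,u-60:u+70]=1
    M[n]=mask(D[n],"g")*roi
    h=cv2.cvtColor(D[n]["pixels"],cv2.COLOR_RGB2HSV)
    # weight: ignore pixels of occluders (dark/grey/red gripper, orange caddy, hook)
    occ=((h[...,1]<110)|(h[...,2]<60)|(h[...,0]<8)|(h[...,0]>160))&(M[n]<.5)
    if n=="side": occ|=mask(D[n],"o")>0
    W[n]=roi*(1-cv2.dilate(occ.astype(np.uint8),np.ones((2,2))))
def pose(p): return R.from_euler("ZY",[p[3],p[4]]).as_matrix(),np.array(p[:3])
def cost(p):
    Rm,t=pose(p); return sum((W[n]*np.abs(sil(D[n],Rm,t,CAD2)-M[n])).sum() for n in D)
best=None
for a in(0,-.15,-.3):
    x0=np.r_[c+[0,0,.0187]-R.from_euler("ZY",[Y,a]).as_matrix()@[0,0,.15],Y,a]
    r=minimize(cost,x0,method="Nelder-Mead",options=dict(maxiter=500,initial_simplex=x0+np.vstack([np.zeros(5),np.diag([.01,.01,.006,.05,.1])])))
    if best is None or r.fun<best.fun: best=r
x=best.x; print("origin",x[:3].round(4),"yaw",x[3].round(3),"toolyaw",Y.round(3),"tilt",np.degrees(x[4]).round(1),"fun",best.fun,sum(m.sum() for m in M.values()),"TCP",c,"F",s["contact_force"].round(1))
E
python3 fit2.py
```

```text
origin [0.5778 0.2905 0.0122] yaw 0.21 toolyaw 0.222 tilt -11.7 fun 141.25 1178.0 TCP [0.53964848 0.28222511 0.14176515] F [ 0.1  0.5 -2.4]
```

The fit is good: tilt 11.7°, with the inner bottom edge just touching the mat. I'll lift 4 mm, shift back 27 mm, set the edge down again and roll it upright on that edge.

>>> {"op": "servo_tool", "data": {"plan": [0,0,-0.03,0,-0.06,0,-0.03,0,-0.12,0,-0.03,0,-0.18,0,-0.03,0,-0.18,0,-0.03,0,-0.18,0,-0.01,0,-0.18,0,0.008,0,-0.18,0,0.008,0]}}

```text
time_s: 14.88
position: [0.5132, 0.2762, 0.1399]
ee_rot: [0.0, 0.994, 0.111, -0.0]
contact_force: [-0.3, -0.1, -2.3]
finger_gap: 0.0438
grip_force: 4.5
```

>>> {"op": "servo_tool", "data": {"plan": [0.02,0,0.003,0,0.04,0,0.004,0,0.07,0,0.006,0,0.1,0,0.01,0,0.13,0,0.015,0,0.16,0,0.02,0,0.18,0,0.025,0,0.2,0,0.03,0,0.21,0,0.033,0,0.21,0,0.033,0]}}

```text
time_s: 15.72
position: [0.5449, 0.2834, 0.1362]
ee_rot: [-0.0, 0.994, 0.111, 0.001]
contact_force: [-0.7, -0.4, 3.5]
finger_gap: 0.044
grip_force: 4.5
```

```bash
python3 fit2.py
```

```text
origin [0.5453 0.2836 0.0048] yaw 0.193 toolyaw 0.222 tilt 1.9 fun 181.6875 1272.0 TCP [0.5444965  0.28331967 0.13607035] F [-1.  -1.4  4. ]
```

It's upright and standing on the mat, about 7 mm short of centre. I'll firm the grip, lift slightly, shift and set down.

>>> {"op": "servo_tool", "data": {"plan": [0,0,0,0,0,0,0,0,0,0,-0.012,0,0,0,-0.025,0,0.02,0,-0.025,0,0.045,0,-0.025,0,0.045,0,-0.025,0,0.045,0,-0.015,0,0.045,0,-0.007,0,0.045,0,-0.003,0,0.045,0,-0.003,0], "grip_force": 15}}

```text
time_s: 16.73
position: [0.5505, 0.2846, 0.1361]
ee_rot: [0.0, 0.994, 0.111, -0.0]
contact_force: [-1.6, -0.7, 0.7]
finger_gap: 0.0441
grip_force: 15.0
```

```bash
python3 fit2.py
```

```text
origin [0.5528 0.2845 0.0055] yaw 0.197 toolyaw 0.222 tilt -0.9 fun 220.0 1293.0 TCP [0.55051049 0.2846237  0.13616889] F [-1.2 -1.2  1.7]
```

It's centred and resting on the mat, so I'll release and retreat straight up.

>>> {"op": "servo_tool", "data": {"plan": [0,0,0,0,0,0,0,0,0,0,0,0], "grip_force": 3}}

```text
time_s: 17.08
position: [0.5506, 0.2847, 0.1362]
ee_rot: [-0.0, 0.994, 0.111, 0.0]
contact_force: [-1.5, -1.7, 3.4]
finger_gap: 0.0441
grip_force: 3.0
```

>>> {"op": "servo_tool", "data": {"plan": [0,0,0,0,0,0,0,0,0,0,0,0,0,0,0,0,0,0,0,0,0,0,0,0,0,0,0,0,0,0,0,0], "gripper": 0}}

```text
time_s: 17.75
position: [0.5506, 0.2847, 0.1359]
ee_rot: [-0.0, 0.994, 0.111, -0.0]
contact_force: [0.4, 0.6, -0.5]
finger_gap: 0.0878
grip_force: 0.0
```

>>> {"op": "servo_tool", "data": {"plan": [0,0,-0.05,0,0,0,-0.15,0,0,0,-0.3,0,0,0,-0.5,0,0,0,-0.7,0,0,0,-0.9,0,0,0,-1,0,0,0,-1,0]}}

```text
time_s: 18.42
position: [0.5525, 0.2857, 0.2911]
ee_rot: [-0.001, 0.994, 0.111, 0.004]
contact_force: [-0.2, 0.8, -0.6]
finger_gap: 0.088
grip_force: 0.0
```

>>> {"op": "servo_tool", "data": {"plan": [-0.2,0,0,0,-0.4,0,0,0,-0.6,0,0,0,-0.8,0,0,0,-0.8,0,0,0,-0.8,0,0,0]}}

```text
time_s: 18.92
position: [0.4323, 0.2579, 0.2856]
ee_rot: [0.0, 0.994, 0.111, -0.0]
contact_force: [0.3, -0.6, 0.2]
finger_gap: 0.0879
grip_force: 0.0
```

```bash
sed 's/^xt=/s["position"]=np.array([.5528,.2845,.136]);xt=/' fit2.py > fit3.py; python3 fit3.py; python3 - <<'E'
from workcell import optics,recognise
for n in("side","top"):
    d=optics.camera(n)
    print(n,[(t,recognise(d,t)[:1]) for t in("green_caddy","orange_caddy")])
E
```

```text
origin [0.55   0.2836 0.0027] yaw 0.21 toolyaw 0.222 tilt -0.0 fun 234.1875 1646.0 TCP [0.5528 0.2845 0.136 ] F [ 0.5  0.2 -0.3]
side [('green_caddy', []), ('orange_caddy', [{'bbox': [295.2, 149.0, 339.3, 245.4], 'p': 0.63}])]
top [('green_caddy', [{'bbox': [165.0, 161.5, 231.9, 208.0], 'p': 0.63}]), ('orange_caddy', [{'bbox': [323.5, 188.3, 383.5, 233.8], 'p': 0.69}])]
```

```bash
python3 -c "
from workcell import finish_job
print(finish_job())"
```

```text
the job is handed in; nothing more can be done
None
```

The green caddy is standing upright on the cork mat, about 3 mm from its centre by the final camera fit, and released; the orange caddy still hangs on its hook, and the job was handed in at about 19 s.

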